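# Thread the gel tester's plunger through both guides and hold it

## Task

Assemble the gel tester: lift the steel plunger by its black head out of the blue parking block, thread it tip down through the upper guide and then the lower guide of the white stand, and lower it until its tip hangs about half-way between the lower guide's underside and the top of the petri dish below. Do not ram the guides, do not let the plunger touch the dish, and do not knock the dish or the other things on the desk about. Finish while still holding the plunger still there, so that a colleague can tighten the thumb-screws: do not let go.

Things in the scene. Friction and masses are not known exactly. Their poses are not given: they have to be found in the camera images.
- stand: White gel tester stand, fixed to the desk. Origin on the desk top under the common vertical axis of its two guides; z up; x points from that axis to the steel column (axis at x = 60 mm, 9 mm radius). Base plate 130 x 100 mm, 10 mm thick, from x = -45 to 85 mm. Nothing on the stand is higher than 146 mm above the desk. The thumb-screws point to -y (out to 29 mm from the axis).
- upper_guide (a point): Centre of the top rim of the upper brass guide, 146 mm above the desk. The guide is 16 mm tall, outer diameter 21 mm (29 mm at the flared rim); straight bore 13 mm diameter, open at both ends, with a conical mouth in its top 6 mm that widens to 21 mm at the rim.
- lower_guide (a point): Centre of the underside of the lower brass guide, 80 mm above the desk and exactly below the upper guide. It is the same guide as the upper one: 16 mm tall (top rim at 96 mm), bore 13 mm, conical mouth upward.
- dish: Loose round petri dish, 56 mm diameter, 14 mm tall, on the stand's base plate under the guides. Origin at the centre of its underside, 10 mm above the desk; its top is 24 mm above the desk, 56 mm below the lower guide's underside.
- block: Blue parking block, 60 x 60 x 50 mm, fixed to the desk; origin at the centre of its underside, z up. A vertical 12 mm hole in the middle of its top, 40 mm deep, in which the plunger stands at the start. Around the work: a microscope about 0.6 m tall stands at the right edge of the work area (x over 0.42, y below -0.42 m, solid), to be kept clear of; the space between block and stand is free of anything taller than the stand.
- plunger: The loose plunger, about 0.09 kg: a round steel shaft 10 mm in diameter with a tip tapered over its last 6 mm to 5 mm, and a round black head at the upper end. 165 mm long in all. Origin at the tip, z along the shaft towards the head. It stands upright in the block at the start with the tip 10 mm above the desk.
- head (a point): Centre of the plunger's black head, the place to grasp: an upright cylinder 18 mm in diameter and 30 mm tall. It lies 150 mm above the tip on the shaft's axis (160 mm above the desk at the start).
- tip (a point): The plunger's tip, the centre of its lower end.
- oil_bottle: Bystander: small amber bottle with white cap, 30 mm wide, 66 mm tall; origin at the centre of its underside.
- coverslip_box: Bystander: blue and white box, 35 x 35 x 21 mm; origin at the centre of its underside.
- eraser: Bystander: blue and white eraser, 21 x 50 x 12 mm; origin at the centre of its underside.
- lab_timer: Bystander: white timer with keys, 66 x 62 x 20 mm; origin at the centre of its underside.
Not all that is in view belongs to the job. Of the things that look like the plunger, the smaller one is meant. There is more than one size of the dish; the one meant has the size given above.

How it is judged:
By the outcome, as a careful person would: the job done as asked, in the order asked, and still so for the second after the job is handed in, while the arm keeps its last pose, push and grip.
It also fails if it takes over 51 s, if anything falls off the work surface, if the arm or the gripper's body presses on something with over 40 N, if the wrist force passes 120 N, or if a joint passes its speed limit or range.

## Robot

A 6-joint arm with a two-finger parallel gripper is mounted at the origin on a cart in front of the work surface, level with it; the furniture and walls round the work are solid. World frame = base frame: x ahead of the robot, y to its left, z up, the work surface at z = 0. Lengths are in m, angles in rad, forces in N, time in s.
With the tool pointing down it reaches from about 0.375 to 0.9 m from the base axis. Payload 3.1 kg.
Tool frame: the origin (TCP) lies at the very end of the fingers, on their centre line; the grasp point (between the pads) lies 19 mm behind it; z points along the fingers, y is the line along which they close (so a half turn about z gives the same grasp; the last joint's range is limited). The gripper opens to 87 mm and grips with 3 to 60 N. Pads are 19 mm wide; open, the fingers measure 117 mm over their backs; the gripper's body (75 mm by 190 mm) begins 51 mm behind the grasp point.
Start: joints at [-1.512, 0.527, 1.433, -0, 1.181, -0.178], TCP at [0.147, -0.608, 0.197] pointing down, gripper open.
Joint ranges: [-3.08, 3.08], [-0.75, 2.2], [0.22, 2.44], [-1.43, 4.57], [0, 2.65], [-2.85, 2.85]. Speed limits (rad/s): [2.79, 2.79, 3.14, 3.14, 3.14, 3.14].

## Interface

Orientations are given as a rotation vector (axis times angle).
In Python, from station import status, viewer, env gives the robot as it stands.
- The arm moves only by the shell command python3 -m creep 'ROWS' [FORCE]. ROWS is JSON, a list of rows, each a list of 3 entries, a list of its own where there are three numbers: the shift along the tool's x, y, z in mm, then the turn about the tool's z in rad, then the opening, from 0 (shut) to 1 (fully open). In form: [[[x, y, z], spin, fingers], ...]. A call has 1 to 10 rows; each row shifts and turns the commanded pose from where the row before left it, along the tool's axes as they then stand; what a row does not reach is not made up. A row lasts 1/10 s, in which the tool goes at most 50 mm and 8.59 degrees, less where a joint would pass 70% of its speed; a pose out of reach is approached as far as the arm can. A call with a gripper value outside its range is refused whole. The fingers move at their own pace and stop on an object; FORCE is the grip in N (left out, the last holds). Time passes only in rows, so rows that do not move let the fingers close. It gives the time, the measured TCP pose, the force, the opening and the grip force at its end, in the units of the state.
- status.get_state(): the state, without advancing time (a new reading comes with each control period).
- viewer.read_camera(name): name is "scene" or "top" or "wrist"; returns a dict with "img" (400x640x3 uint8, blue, green, red), "range_z" (400x640 float32, m along the optical axis (not along the pixel's ray), 0 where there is no reading), "fx", "fy", "cx", "cy" (pixels), "pose" (4x4, takes a point from camera to world coordinates); the wrist camera has in their place "T_tool_cam" (4x4, takes a point from camera to tool coordinates, whose origin is the TCP and whose axes are the flange's). Camera axes: x right, y up, looking along -z (the intrinsics and any distortion apply to the point x, -y, -z); pixel columns grow to the right and rows downward; lengths in m; the calibration is good to about 2 mm. The wrist camera is an equidistant fisheye: a pixel r from the principal point sees the ray r / f radians off the axis. A picture is of the moment at which its call begins: read the wrist's pose just before it.
- env.finish_job(): hands the job in; it is judged then, once.
The state is a dict: "time_s": time; "joint_positions": joint angles; "qvel": joint speeds; "joint_efforts": joint torques, N m; "tool_pos": TCP position; "tool_rot": TCP orientation; "force": force on the tool from outside, world axes, zero at the start; "ft_torque": the same for the moment, N m; "width": finger opening in m; "finger_force": force on a finger pad.
Only numpy, scipy, OpenCV 4.12 (cv2) and the standard library are available. Lean on these libraries where they do the work, as an engineer would, in place of code of your own. Each camera call takes 0.05 s, during which the arm holds its last target. There are 200 camera calls.

## Working session

There is one attempt and no reset: what is moved stays moved. The work goes in short steps, Python scripts to look and compute and a shell command to move; the robot and the scene stay as the last step left them, time stands still between calls to the robot, and variables do not carry over. Pictures are saved under pics/ and viewed, at most 11 in all, crops included, and the job is handed in when it is done.

```bash
mkdir -p pics; ls
cat > h.py <<'E'
import numpy as np,cv2
from station import status,viewer,env
from scipy.spatial.transform import Rotation as R
def cam(n):
    s=status.get_state(); c=viewer.read_camera(n)
    if n=='wrist':
        T=np.eye(4);T[:3,:3]=R.from_rotvec(s['tool_rot']).as_matrix();T[:3,3]=s['tool_pos']
        c['pose']=T@np.array(c['T_tool_cam']); c['fish']=1
    else: c['fish']=0
    c['pose']=np.array(c['pose']); return c
def ray(c,u,v):
    a=(u-c['cx'])/c['fx'];b=(v-c['cy'])/c['fy']
    if c['fish']:
        r=np.hypot(a,b); d=np.array([np.sin(r)*a/max(r,1e-9),-np.sin(r)*b/max(r,1e-9),-np.cos(r)])
    else: d=np.array([a,-b,-1.])
    return c['pose'][:3,3],c['pose'][:3,:3]@d
def onz(c,u,v,z):
    o,d=ray(c,u,v); return o+d*(z-o[2])/d[2]
def proj(c,P):
    p=np.linalg.inv(c['pose'])@np.append(P,1); x,y,z=p[0],-p[1],-p[2]
    if c['fish']:
        r=np.hypot(x,y);t=np.arctan2(r,z); return c['cx']+c['fx']*t*x/max(r,1e-9),c['cy']+c['fy']*t*y/max(r,1e-9)
    return c['cx']+c['fx']*x/z,c['cy']+c['fy']*y/z
def pt(c,u,v):
    o,d=ray(c,u,v); z=float(c['range_z'][int(v),int(u)])
    d=d/-(c['pose'][:3,:3].T@d)[2]; return o+d*z
def tri(c1,p1,c2,p2):
    o,d=ray(c1,*p1);q,e=ray(c2,*p2)
    t=np.linalg.lstsq(np.c_[d,-e],q-o,rcond=None)[0]
    a,b=o+d*t[0],q+e*t[1]; return (a+b)/2,np.linalg.norm(a-b)
E
python3 - <<'E'
from h import *
s=status.get_state();print(s['tool_pos'],s['tool_rot'],s['time_s'],s['width'])
for n in('top','scene'):
    c=cam(n);cv2.imwrite(f'pics/{n}0.png',c['img']);print(n,c['fx'],c['cx'],c['cy'],c['pose'].round(3).tolist(),[k for k in c])
E
```

```text
pics
[ 0.1466086  -0.60674771  0.19587729] [-3.11745686e+00 -3.70803928e-01 -2.54116126e-04] 0.0 0.08708190596051496
top 405.1310452426628 318.7701781424875 200.71886116077675 [[-0.005, 0.992, -0.129, 0.369], [-1.0, -0.008, -0.023, -0.026], [-0.024, 0.128, 0.991, 1.211], [0.0, 0.0, 0.0, 1.0]] ['img', 'range_z', 'fx', 'fy', 'cx', 'cy', 'pose', 'fish']
scene 436.26249752530197 315.7223430590583 208.99651888004604 [[-0.631, 0.302, -0.715, -0.29], [-0.776, -0.268, 0.571, 0.622], [-0.02, 0.915, 0.403, 0.561], [0.0, 0.0, 0.0, 1.0]] ['img', 'range_z', 'fx', 'fy', 'cx', 'cy', 'pose', 'fish']
```

View pics/top0.png

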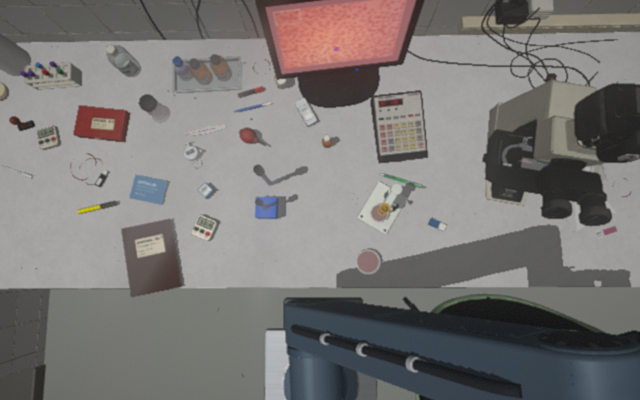

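View pics/scene0.png

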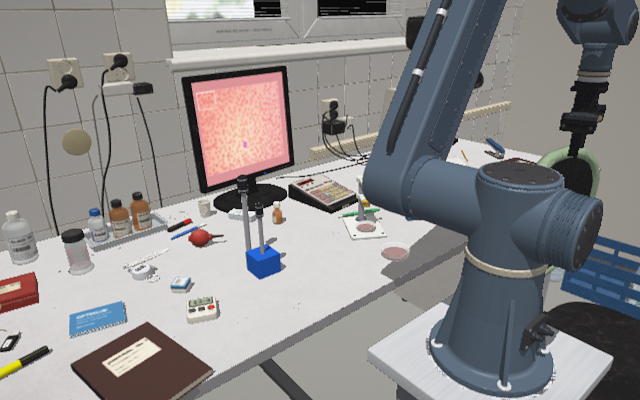

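The top view shows the block at (266,207), dark head candidates at (259,168) and (303,170), and the stand at (385,205). In the scene view the plunger candidates are a tall one with its head at (242,183) and a short one at (260,208). I'll crop both closer.

Run:
```python
import cv2,numpy as np
t=cv2.imread('pics/top0.png')[150:260,230:450];s=cv2.imread('pics/scene0.png')[165:285,225:425]
a=cv2.resize(t,(600,300),interpolation=cv2.INTER_CUBIC);b=cv2.resize(s,(500,300),interpolation=cv2.INTER_CUBIC)
o=np.zeros((600,600,3),np.uint8);o[:300]=a;o[300:,:500]=b;cv2.imwrite('pics/crop0.png',o)
```

```text
(no output)
```

View pics/crop0.png

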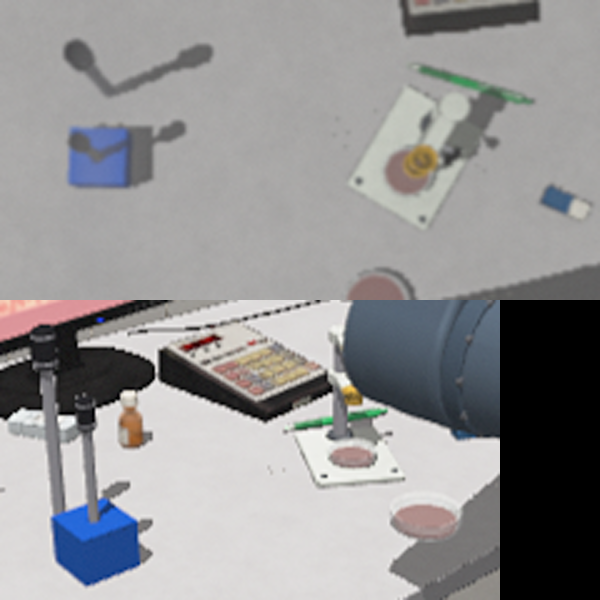

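Run:
```python
from h import *
t=cam('top');s=cam('scene')
for n,a,b in(('short',(259,202.4),(259,209.8)),('tall',(257.9,168.3),(242.2,185)),('guide',(384.4,208),(366,201))):
    print(n,[x.round(4) if hasattr(x,'round') else x for x in tri(t,a,s,b)],'depth',pt(t,*a).round(3),pt(s,*b).round(3))
print('tall base',onz(t,271,184,0))
hsv=cv2.cvtColor(t['img'],cv2.COLOR_BGR2HSV)
m=cv2.inRange(hsv,(105,120,60),(130,255,255));m[:, :245]=0;m[:,295:]=0;m[:190]=0;m[225:]=0
ys,xs=np.nonzero(m);print('block',cv2.minAreaRect(np.c_[xs,ys].astype(np.float32)),onz(t,(xs.min()+xs.max())/2,(ys.min()+ys.max())/2,.05))
m=cv2.inRange(hsv,(12,110,90),(32,255,255));m[:200]=0;m[222:]=0;m[:,:370]=0;m[:,:]*=1;m[:,400:]=0
ys,xs=np.nonzero(m);print('brass',len(xs),cv2.minAreaRect(np.c_[xs,ys].astype(np.float32)))
for u,v in((384.4,208),(396,189),(378,213)):print(onz(t,u,v,.146),onz(t,u,v,.01))
# column cap
```

```text
short [array([0.5019, 0.1551, 0.1607]), np.float64(0.0003)] depth [0.5   0.153 0.176] [0.498 0.157 0.162]
tall [array([0.5837, 0.1505, 0.1976]), np.float64(0.0057)] depth [0.58  0.148 0.223] [0.566 0.157 0.204]
guide [array([ 0.4924, -0.1817,  0.0912]), np.float64(0.0002)] depth [ 0.492 -0.181  0.093] [ 0.491 -0.18   0.092]
tall base [0.57849315 0.14715662 0.        ]
block ((265.5, 207.5), (19.0, 19.0), 90.0) [0.50104397 0.15528258 0.05      ]
brass 90 ((383.6800231933594, 208.74002075195312), (8.800000190734863, 11.80000114440918), 53.13010025024414)
[ 0.48629203 -0.17414848  0.146     ] [ 0.50127569 -0.19304767  0.01      ]
[ 0.53668206 -0.20608635  0.146     ] [ 0.55809991 -0.22906362  0.01      ]
[ 0.47318797 -0.15702032  0.146     ] [ 0.48649841 -0.17373246  0.01      ]
```

The short plunger stands in the block at (0.501, 0.155). The other candidate, at (0.58, 0.15), is the tall one, standing on the desk, so I choose the short one. The guide is near (0.485, -0.173). I'll go past the stand first and look at it from above.

```bash
python3 -m creep '[[[0,0,-50],0.118,1],[[0,0,-50],0.118,1],[[24,-38,0],0,1],[[24,-38,0],0,1],[[24,-38,0],0,1],[[24,-38,0],0,1],[[24,-38,0],0,1],[[24,-38,0],0,1],[[24,-38,0],0,1],[[24,-38,0],0,1]]'; python3 -m creep '[[[32,-32,0],0,1],[[32,-32,0],0,1],[[32,-32,0],0,1],[[20,-28,0],0,1],[[0,0,0],0,1],[[0,0,0],0,1],[[0,0,0],0,1]]'
python3 - <<'E'
from h import *
s=status.get_state();print(s['tool_pos'],s['tool_rot'],s['time_s'])
c=cam('wrist');print(c['fx'],c['cx'],c['cy'],c['pose'].round(3).tolist());print(proj(c,[.485,-.173,.146]));cv2.imwrite('pics/w1.png',c['img'])
E
```

```text
time_s: 1.2
tool_pos: [0.3389, -0.3016, 0.2969]
tool_rot: [-3.142, -0.0, -0.0]
force: [0.6, 0.2, -0.5]
width: 0.0869
finger_force: 0.0
time_s: 1.9
tool_pos: [0.4537, -0.18, 0.2967]
tool_rot: [3.141, 0.0, -0.001]
force: [0.1, -0.4, 0.7]
width: 0.0873
finger_force: 0.0
[ 0.45370519 -0.17995038  0.29671674] [ 3.14131952e+00  3.49795337e-05 -1.01005381e-03] 1.9
309.70691628693146 313.0692141918138 201.9188448269603 [[-0.0, 0.969, 0.247, 0.521], [-1.0, -0.0, 0.001, -0.179], [0.001, -0.247, 0.969, 0.484], [0.0, 0.0, 0.0, 1.0]]
(np.float64(307.41839389332443), np.float64(157.1981351812838))
```

View pics/w1.png

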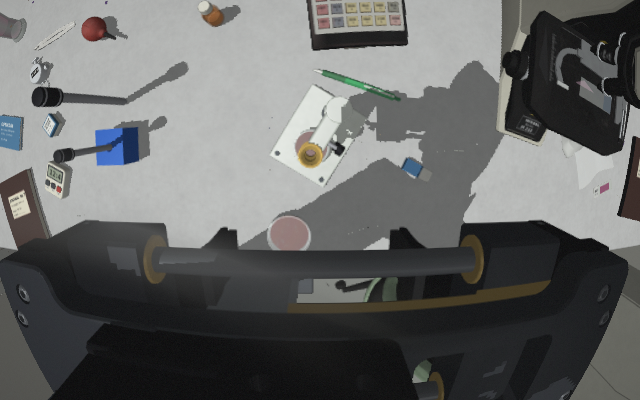

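The wrist view shows the upper guide's brass rim at (311,155). The short plunger stands in the block at (117,146) with its head at (65,155), and the tall one's head is at (43,97). I'll move toward the block for a second view, then triangulate.

```bash
cat > seg.py <<'E'
from h import *
def brass(c,P,r=28):
    u,v=map(int,proj(c,P)); h=cv2.cvtColor(c['img'],cv2.COLOR_BGR2HSV)
    m=cv2.inRange(h,(10,90,60),(35,255,255)); k=np.zeros_like(m);k[max(v-r,0):v+r,max(u-r,0):u+r]=1
    cs,_=cv2.findContours(m*k,cv2.RETR_EXTERNAL,cv2.CHAIN_APPROX_NONE)
    q=max(cs,key=cv2.contourArea); return cv2.fitEllipse(cv2.convexHull(q))
def dark(c,P,r=25):
    u,v=map(int,proj(c,P)); g=c['img'].max(2)
    m=(g<70).astype(np.uint8);k=np.zeros_like(m);k[max(v-r,0):v+r,max(u-r,0):u+r]=1
    n,l,st,ce=cv2.connectedComponentsWithStats(m*k); return [(st[i,:5].tolist(),ce[i].round(1)) for i in range(1,n) if st[i,4]>20]
E
python3 - <<'E'
from seg import *
import pickle
c=cam('wrist');print(brass(c,[.488,-.177,.146]));pickle.dump(c,open('w1.pkl','wb'))
E
python3 -m creep '[[[0,-40,0],0,1],[[0,-40,0],0,1],[[0,-40,0],0,1],[[0,-40,0],0,1],[[0,-40,0],0,1],[[0,-40,0],0,1],[[0,-35,0],0,1],[[0,0,0],0,1],[[0,0,0],0,1],[[0,0,0],0,1]]'
python3 - <<'E'
from seg import *
import pickle
c=cam('wrist');pickle.dump(c,open('w2.pkl','wb'));b=pickle.load(open('w1.pkl','rb'))
e1=brass(b,[.488,-.177,.146]);print(onz(b,*e1[0],.146))
try:
    e2=brass(c,[.488,-.177,.146]);print(e2,tri(b,e1[0],c,e2[0]))
except Exception as e:print(e)
print(dark(b,[.5,.155,.175]),dark(c,[.5,.155,.175]),proj(c,[.5,.155,.175]))
cv2.imwrite('pics/w2.png',c['img'])
E
```

```text
((309.3537902832031, 154.6754608154297), (23.784704208374023, 26.082077026367188), 133.42239379882812)
time_s: 3.0
tool_pos: [0.4543, 0.0942, 0.2969]
tool_rot: [3.141, -0.002, 0.0]
force: [0.5, 0.1, -0.2]
width: 0.087
finger_force: 0.0
[ 0.4877276 -0.1754486  0.146    ]
((519.5053100585938, 162.24839782714844), (18.771026611328125, 20.137714385986328), 172.09783935546875) (array([ 0.48712237, -0.17538925,  0.14087878]), np.float64(0.00021643687573357832))
[([53, 148, 28, 16, 244], array([ 64.1, 154.8]))] [([243, 133, 31, 17, 306], array([254.1, 140.1]))] (np.float64(253.44439676658294), np.float64(146.73798591997382))
```

View pics/w2.png

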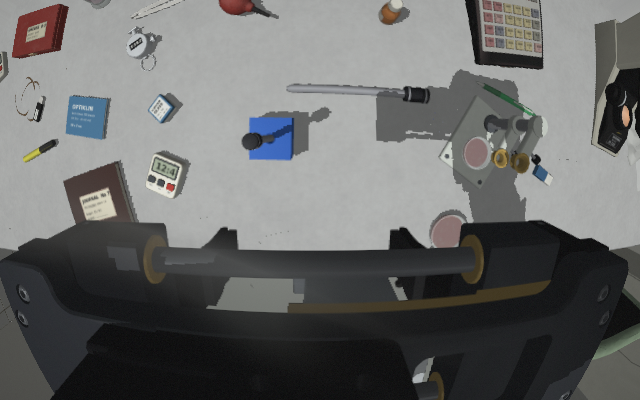

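The tall lookalike now seems to lie on its side, with its base at (290,88) and head at (417,95). I'll check with the depth data before going on.

Run:
```python
from seg import *
import pickle
b=pickle.load(open('w1.pkl','rb'));w=pickle.load(open('w2.pkl','rb'))
def p(c,u,v):
    o,d=ray(c,u,v);z=c['range_z'][v,u];l=-(c['pose'][:3,:3].T@d)[2];return (o+d*z/l).round(3)
print('w1',p(b,43,97),p(b,80,98),p(b,120,99));print('w2',p(w,292,88),p(w,350,91),p(w,417,95))
print('heads',p(b,62,155),p(w,250,141),'hole',p(w,262,140))
t=cam('top');cc=cam('wrist');s=cam('scene')
print('now',p(cc,292,88),p(cc,417,95), status.get_state()['time_s'])
o=np.vstack([cv2.resize(t['img'][130:260,200:420],(500,295)),cv2.resize(s['img'][150:290,180:420],(500,292))]);cv2.imwrite('pics/ts.png',o)
```

```text
w1 [0.577 0.128 0.219] [0.578 0.134 0.142] [0.582 0.143 0.026]
w2 [0.578 0.126 0.013] [0.573 0.039 0.015] [ 0.572 -0.063  0.024]
heads [0.504 0.147 0.171] [0.506 0.159 0.174] hole [0.506 0.149 0.154]
now [0.578 0.126 0.011] [ 0.571 -0.063  0.024] 3.2
```

View pics/ts.png

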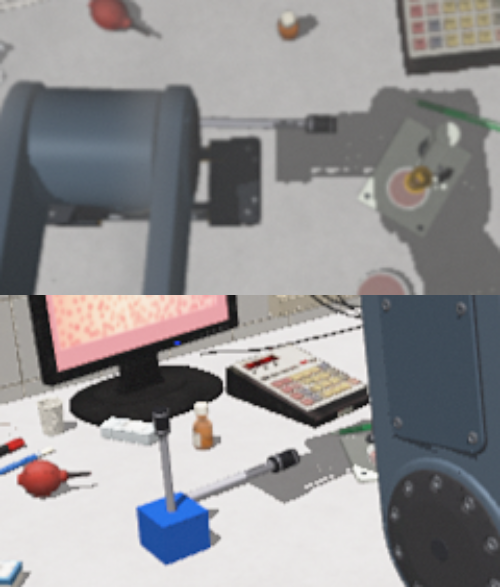

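The lookalike was already leaning in the first wrist view, taken while the arm was 0.3 m away, so it toppled on its own. It now lies on the desk at x≈0.575 and y from 0.14 to -0.08, clear of the block and below the path. I'll carry on and go above the short plunger.

```bash
python3 -m creep '[[[24,-30,0],0,1],[[24,-31,0],0,1],[[0,0,30],0,1],[[0,0,30],0,1],[[0,0,22],0,1],[[0,0,0],0,1],[[0,0,0],0,1],[[0,0,0],0,1]]'
python3 - <<'E'
from seg import *
import pickle
c=cam('wrist');pickle.dump(c,open('w3.pkl','wb'));w=pickle.load(open('w2.pkl','rb'))
P=[.502,.155,.175];print(proj(c,P),proj(c,[.502,.155,.05]),dark(c,P,40))
h=cv2.cvtColor(c['img'],cv2.COLOR_BGR2HSV);m=cv2.inRange(h,(105,120,40),(130,255,255));ys,xs=np.nonzero(m[100:280,200:430]);print('blue',xs.min()+200,xs.max()+200,ys.min()+100,ys.max()+100)
cv2.imwrite('pics/w3.png',cv2.resize(c['img'][80:300,200:440],None,fx=2.5,fy=2.5))
E
```

```text
time_s: 4.0
tool_pos: [0.5034, 0.1565, 0.2163]
tool_rot: [-3.141, -0.0, -0.005]
force: [-0.1, -0.3, 0.5]
width: 0.0865
finger_force: 0.0
(np.float64(316.14451547678823), np.float64(214.82937628139842)) (np.float64(315.0962583180297), np.float64(184.3256475376053)) [([300, 179, 22, 42, 590], array([311.3, 202.6])), ([276, 251, 80, 3, 240], array([315.5, 252. ]))]
blue 289 341 154 208
```

View pics/w3.png

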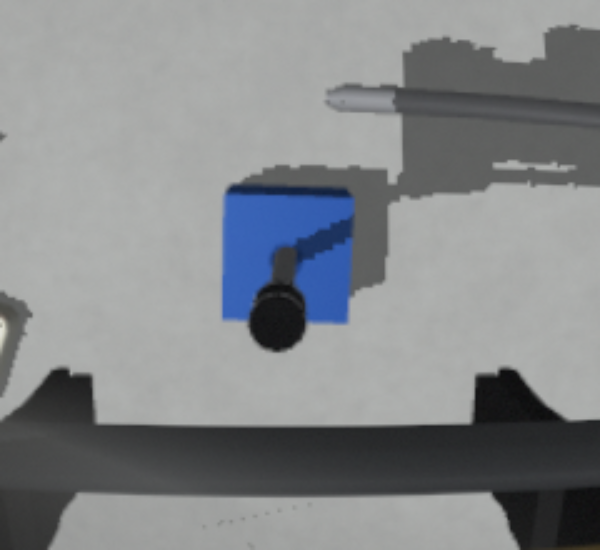

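Crop: the head's top disc is centred at full-image (311,209), the hole at (314,182), and the fingers' midline at column 314. The plunger leans a little.

Run:
```python
from seg import *
import pickle
c=pickle.load(open('w3.pkl','rb'));w=pickle.load(open('w2.pkl','rb'))
print('top',onz(c,310.8,209.2,.175),'hole',onz(c,314.4,182.4,.05),'blockC',onz(c,315,181.5,.05))
print(tri(c,(310.8,209.2),w,(252,141.5)))
print(status.get_state()['tool_pos'])
```

```text
top [0.50649946 0.15910707 0.175     ] hole [0.50427754 0.15581112 0.05      ] blockC [0.50534029 0.15511571 0.05      ]
(array([0.50445922, 0.15867168, 0.1659413 ]), np.float64(0.0013387528577399794))
[0.50335757 0.15660909 0.21644356]
```

```bash
python3 -m creep '[[[2,1,0],0,1],[[0,0,20],0,1],[[0,0,20],0,1],[[0,0,20],0,1],[[0,0,15],0,1],[[0,0,0],0,1],[[0,0,0],0,0.5],[[0,0,0],0,0.3],[[0,0,0],0,0.2],[[0,0,0],0,0.12]]' 40; python3 -m creep '[[[0,0,0],0,0],[[0,0,0],0,0],[[0,0,0],0,0],[[0,0,0],0,0],[[0,0,0],0,0],[[0,0,0],0,0],[[0,0,0],0,0],[[0,0,0],0,0]]' 40
```

```text
time_s: 5.05
tool_pos: [0.5046, 0.1558, 0.1407]
tool_rot: [-3.141, -0.001, -0.003]
force: [0.3, 0.1, -0.1]
width: 0.0629
finger_force: 0.0
time_s: 5.85
tool_pos: [0.504, 0.1558, 0.1398]
tool_rot: [3.142, 0.001, -0.0]
force: [-0.1, 0.5, -0.0]
width: 0.0161
finger_force: 40.0
```

```bash
python3 -m creep '[[[0,0,-10],0,0],[[0,0,-15],0,0],[[0,0,-20],0,0],[[0,0,-20],0,0],[[0,0,-20],0,0],[[0,0,-25],0,0],[[0,0,-25],0,0],[[0,0,-25],0,0],[[0,0,0],0,0],[[0,0,0],0,0]]'
python3 - <<'E'
from seg import *
import pickle
s=status.get_state();print(s['tool_pos'],s['width'],s['finger_force'])
c=cam('wrist');pickle.dump(c,open('w4.pkl','wb'));T=s['tool_pos']
print('expected tip',proj(c,[T[0],T[1],T[2]+.019-.15]),'head bottom',proj(c,[T[0],T[1],T[2]+.004]))
cv2.imwrite('pics/w4.png',cv2.resize(c['img'][140:270,240:390],None,fx=4,fy=4))
E
```

```text
time_s: 6.85
tool_pos: [0.5038, 0.1558, 0.3002]
tool_rot: [-3.142, -0.001, -0.001]
force: [-0.4, 0.7, -0.5]
width: 0.0162
finger_force: 40.0
[0.50380156 0.15575539 0.30020403] 0.016170498386059152 39.998186230659485
expected tip (np.float64(313.8678847888507), np.float64(189.02587530862502)) head bottom (np.float64(314.4582580634019), np.float64(233.08736547553178))
```

View pics/w4.png

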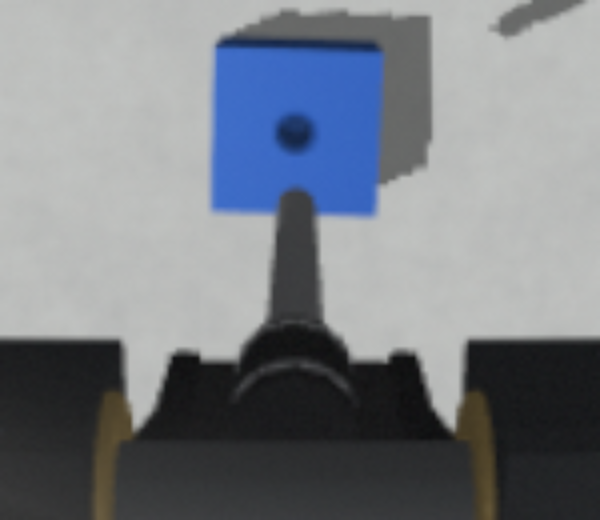

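Gripped and vertical: the tip is at full-image (314,189), where a shaft centred under the TCP should be. I'll carry it to the guide.

```bash
python3 -m creep '[[[-2,20,0],0,0],[[-2,40,0],0,0],[[-2,40,0],0,0],[[-2,40,0],0,0],[[-2,40,0],0,0],[[-2,40,0],0,0],[[-2,40,0],0,0],[[-1,40,0],0,0],[[-1,31,0],0,0],[[0,0,0],0,0]]';  python3 -m creep '[[[0,0,0],0,0],[[0,0,0],0,0],[[0,0,0],0,0]]'
python3 - <<'E'
from seg import *
import pickle
s=status.get_state();print(s['tool_pos'],s['width'],s['finger_force'])
c=cam('wrist');pickle.dump(c,open('w5.pkl','wb'));T=s['tool_pos']
print('tip',proj(c,[T[0],T[1],T[2]+.019-.15]),'guide exp',proj(c,[.4875,-.1754,.146]))
e=brass(c,[.4875,-.1754,.146],34);print(e,onz(c,*e[0],.146))
cv2.imwrite('pics/w5.png',cv2.resize(c['img'][120:270,220:410],None,fx=4,fy=4))
E
```

```text
time_s: 7.9
tool_pos: [0.4876, -0.1789, 0.298]
tool_rot: [3.141, -0.006, -0.004]
force: [0.4, 1.0, -1.3]
width: 0.0163
finger_force: 40.0
time_s: 8.2
tool_pos: [0.488, -0.1739, 0.2994]
tool_rot: [-3.141, -0.004, 0.002]
force: [0.2, -0.2, 0.0]
width: 0.0162
finger_force: 40.0
[ 0.48801393 -0.17386131  0.29941788] 0.016196659552460642 40.00072538852692
tip (np.float64(313.97155866473724), np.float64(188.8127967547199)) guide exp (np.float64(315.2977497728942), np.float64(185.14685306753387))
((315.120849609375, 182.41856384277344), (23.82807731628418, 29.15679931640625), 173.35255432128906) [ 0.49061284 -0.17519093  0.146     ]
```

View pics/w5.png

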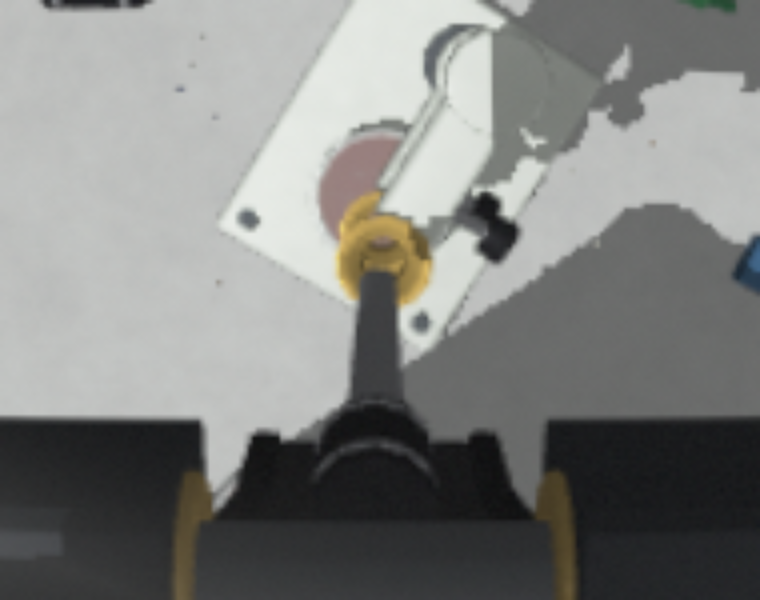

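The upper rim is centred at about (316,185) and the tip at (314,188), so I need about 1.6 mm toward -y. Then I descend slowly with force checks.

```bash
python3 -m creep '[[[0,1.6,0],0,0],[[0,0,5],0,0],[[0,0,5],0,0],[[0,0,5],0,0],[[0,0,5],0,0],[[0,0,3],0,0],[[0,0,2],0,0],[[0,0,0],0,0],[[0,0,0],0,0]]'
python3 - <<'E'
from seg import *
for i in range(3):
    s=status.get_state();c=cam('wrist');print(s['tool_pos'],s['force'],s['ft_torque'])
T=s['tool_pos'];print('tip',proj(c,[T[0],T[1],T[2]+.019-.15]),'guide',proj(c,[.4877,-.1755,.146]))
cv2.imwrite('pics/w6.png',cv2.resize(c['img'][120:270,220:410],None,fx=4,fy=4))
E
```

```text
time_s: 9.15
tool_pos: [0.4884, -0.177, 0.2749]
tool_rot: [3.141, 0.001, 0.0]
force: [0.1, 0.1, -0.5]
width: 0.0162
finger_force: 40.0
[ 0.48840773 -0.17695364  0.27494427] [ 0.10569938  0.14162023 -0.51244774] [ 0.0519872  -0.03598577 -0.0293652 ]
[ 0.4884669  -0.17699536  0.275044  ] [-0.0828576   0.86721953 -0.79298111] [ 0.02383454  0.02444989 -0.02525366]
[ 0.48847273 -0.17700141  0.27510759] [-0.85836451  0.4848287  -0.99704593] [-0.0092422  -0.00480525 -0.04358877]
tip (np.float64(313.8134743723538), np.float64(188.99765569814113)) guide (np.float64(312.38077872961355), np.float64(190.0926291356038))
```

View pics/w6.png

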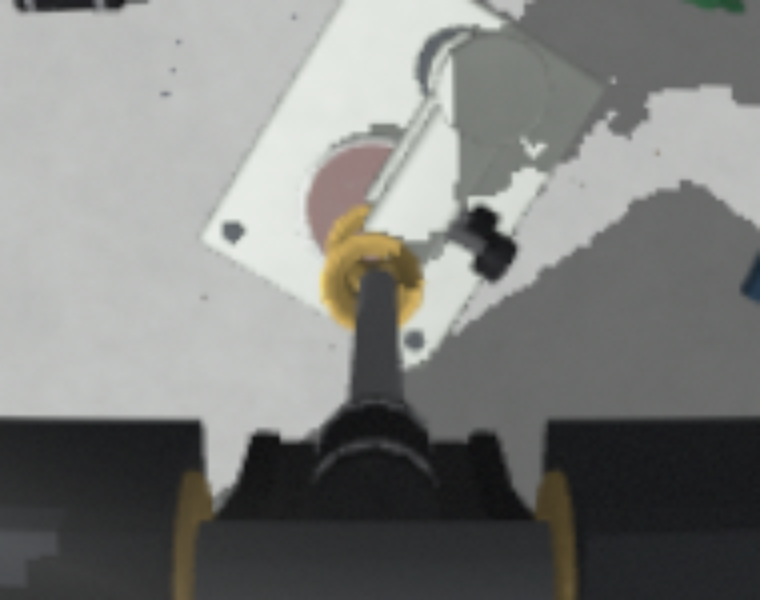

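The commanded shift settled at about 3 mm in y. The rim is now centred near (313.1,190) and the tip at (314,189). I'll measure the rim by its row extents.

```bash
cat > rim.py <<'E'
from seg import *
def rim(c,G=(.4877,-.1755,.146)):
    u,v=map(int,proj(c,G)); h=cv2.cvtColor(c['img'],cv2.COLOR_BGR2HSV); m=cv2.inRange(h,(10,90,40),(35,255,255))
    P=[]
    for r in range(v-3,v+16):
        xs=np.nonzero(m[r,u-18:u+19])[0]
        if len(xs)>1: P+=[(xs[0]+u-18,r),(xs[-1]+u-18,r)]
    P=np.array(P); W=np.array([onz(c,x+(.5 if i%2 else -.5),y,.146)[:2] for i,(x,y) in enumerate(P)])
    from scipy.optimize import least_squares
    f=least_squares(lambda q:np.hypot(*(W-q[:2]).T)-.0145,G[:2],loss='soft_l1',f_scale=.0005)
    return f.x.round(4),np.abs(f.fun).mean().round(5),P.tolist()
E
python3 - <<'E'
from rim import *
import pickle
for n in('w1','w5'):
    c=pickle.load(open(n+'.pkl','rb'));print(n,*rim(c)[:2])
c=cam('wrist');print(*rim(c));s=status.get_state();print(s['tool_pos'],onz(c,314,189,s['tool_pos'][2]-.131))
E
```

```text
w1 [ 0.4888 -0.1758] 0.00057
w5 [ 0.4893 -0.1756] 0.00086
[ 0.4893 -0.1755] 0.00074 [[301, 187], [323, 187], [300, 188], [324, 188], [300, 189], [324, 189], [300, 190], [325, 190], [300, 191], [325, 191], [300, 192], [324, 192], [300, 193], [324, 193], [300, 194], [324, 194], [301, 195], [324, 195], [302, 196], [324, 196], [303, 197], [323, 197], [303, 198], [322, 198], [304, 199], [321, 199], [305, 200], [320, 200], [306, 201], [308, 201]]
[ 0.48842622 -0.17694409  0.2750708 ] [ 0.48843305 -0.17715341  0.1440708 ]
```

```bash
python3 -m creep '[[[0,-1.4,0],0,0],[[0,0,0],0,0],[[0,0,2],0,0],[[0,0,2],0,0],[[0,0,2],0,0],[[0,0,2],0,0],[[0,0,0],0,0],[[0,0,0],0,0]]'; python3 -m creep '[[[0,0,2],0,0],[[0,0,2],0,0],[[0,0,2],0,0],[[0,0,2],0,0],[[0,0,2],0,0],[[0,0,0],0,0],[[0,0,0],0,0],[[0,0,0],0,0]]'
python3 - <<'E'
from rim import *
for i in range(6):
    s=status.get_state();c=cam('wrist');print(s['tool_pos'].round(4),s['tool_rot'].round(4),s['force'].round(2),s['ft_torque'].round(3))
print(rim(c)[:2])
E
```

```text
time_s: 10.15
tool_pos: [0.4883, -0.1755, 0.2667]
tool_rot: [-3.141, -0.001, 0.0]
force: [-0.4, 0.4, -0.9]
width: 0.0159
finger_force: 40.0
time_s: 10.95
tool_pos: [0.4884, -0.1755, 0.2569]
tool_rot: [3.141, 0.001, 0.0]
force: [0.3, -0.3, -0.7]
width: 0.0165
finger_force: 40.0
[ 0.4884 -0.1755  0.2569] [3.1415e+00 1.3000e-03 2.0000e-04] [ 0.3  -0.32 -0.71] [0.108 0.028 0.033]
[ 0.4884 -0.1755  0.257 ] [3.1414e+00 1.2000e-03 4.0000e-04] [-0.17 -0.23 -1.3 ] [-0.005  0.024 -0.016]
[ 0.4884 -0.1755  0.257 ] [3.1414e+00 1.3000e-03 4.0000e-04] [-0.37 -0.34 -0.54] [-0.013  0.056 -0.03 ]
[ 0.4884 -0.1755  0.2569] [3.1415e+00 1.3000e-03 3.0000e-04] [ 0.56  0.13 -0.36] [0.039 0.004 0.02 ]
[ 0.4884 -0.1755  0.2569] [3.1415e+00 1.2000e-03 3.0000e-04] [ 0.18 -0.62 -1.18] [ 0.08  -0.054 -0.042]
[ 0.4883 -0.1755  0.2569] [3.1415e+00 1.3000e-03 3.0000e-04] [ 0.1  -0.32 -0.66] [ 0.09  -0.032  0.01 ]
(array([ 0.4891, -0.1755]), np.float64(0.00075))
```

There is no contact force with the tip at 0.126, inside the upper bore. Continue toward the lower guide.

```bash
python3 -m creep '[[[0,0,3],0,0],[[0,0,3],0,0],[[0,0,3],0,0],[[0,0,3],0,0],[[0,0,3],0,0],[[0,0,3],0,0],[[0,0,3],0,0],[[0,0,3],0,0],[[0,0,0],0,0],[[0,0,0],0,0]]'; python3 -m creep '[[[0,0,2],0,0],[[0,0,2],0,0],[[0,0,2],0,0],[[0,0,2],0,0],[[0,0,2],0,0],[[0,0,0],0,0],[[0,0,0],0,0]]'
python3 - <<'E'
from rim import *
for i in range(4):
    s=status.get_state();c=cam('wrist');print(s['tool_pos'].round(4),s['tool_rot'].round(4),s['force'].round(2),s['ft_torque'].round(3))
E
```

```text
time_s: 12.25
tool_pos: [0.4883, -0.1755, 0.2328]
tool_rot: [-3.142, -0.001, 0.0]
force: [-0.0, 0.2, -0.9]
width: 0.0164
finger_force: 40.0
time_s: 12.95
tool_pos: [0.4883, -0.1755, 0.2228]
tool_rot: [-3.142, -0.001, 0.0]
force: [-0.8, -0.1, -0.8]
width: 0.0162
finger_force: 40.0
[ 0.4883 -0.1755  0.2228] [-3.1415e+00 -1.3000e-03  1.0000e-04] [-0.76 -0.13 -0.81] [-0.004 -0.015  0.007]
[ 0.4884 -0.1755  0.2229] [3.1416e+00 1.3000e-03 1.0000e-04] [ 0.3   0.31 -1.83] [ 0.025 -0.007 -0.03 ]
[ 0.4884 -0.1755  0.2229] [3.1415e+00 1.3000e-03 2.0000e-04] [-0.64 -0.5  -0.97] [ 0.016  0.033 -0.026]
[ 0.4884 -0.1755  0.2229] [3.1415e+00 1.3000e-03 3.0000e-04] [ 0.42  0.1  -1.39] [-0.043  0.035 -0.001]
```

```bash
python3 -m creep '[[[0,0,2],0,0],[[0,0,2],0,0],[[0,0,2],0,0],[[0,0,2],0,0],[[0,0,2],0,0],[[0,0,0],0,0],[[0,0,0],0,0]]'; python3 -m creep '[[[0,0,2],0,0],[[0,0,2],0,0],[[0,0,2],0,0],[[0,0,2],0,0],[[0,0,2],0,0],[[0,0,0],0,0],[[0,0,0],0,0]]'
python3 - <<'E'
from rim import *
for i in range(4):
    s=status.get_state();c=cam('wrist');print(s['tool_pos'].round(4),s['tool_rot'].round(4),s['force'].round(2),s['ft_torque'].round(3))
E
```

```text
time_s: 13.85
tool_pos: [0.4883, -0.1754, 0.2128]
tool_rot: [-3.141, -0.001, 0.0]
force: [0.6, 0.6, -0.7]
width: 0.0162
finger_force: 40.0
time_s: 14.55
tool_pos: [0.4883, -0.1754, 0.2028]
tool_rot: [-3.141, -0.001, 0.0]
force: [0.5, -0.4, -0.9]
width: 0.0164
finger_force: 40.0
[ 0.4883 -0.1754  0.2028] [-3.1415e+00 -1.1000e-03  1.0000e-04] [ 0.53 -0.36 -0.87] [-0.019  0.007  0.04 ]
[ 0.4883 -0.1755  0.2029] [3.1416e+00 1.2000e-03 1.0000e-04] [-0.57  0.7  -0.2 ] [-0.002  0.041  0.036]
[ 0.4884 -0.1755  0.2029] [3.1415e+00 1.3000e-03 1.0000e-04] [-0.03 -0.05 -2.15] [ 0.069 -0.005 -0.033]
[ 0.4884 -0.1755  0.2029] [3.1415e+00 1.3000e-03 2.0000e-04] [ 0.38  0.04 -0.98] [ 0.011  0.071 -0.011]
```

```bash
python3 -m creep '[[[0,0,3],0,0],[[0,0,3],0,0],[[0,0,3],0,0],[[0,0,3],0,0],[[0,0,3],0,0],[[0,0,3],0,0],[[0,0,3],0,0],[[0,0,0],0,0],[[0,0,0],0,0],[[0,0,0],0,0]]'
python3 - <<'E'
from rim import *
s=status.get_state();print(s['tool_pos'].round(4),s['force'].round(2))
c=cam('wrist');t=cam('top');s2=cam('scene')
a=cv2.resize(c['img'][120:270,220:410],(600,474))[:300];u,v=map(int,proj(s2,[.488,-.175,.08]))
print(u,v);q=s2['img'][max(v-50,0):v+50,max(u-60,0):u+60];print(q.shape)
tt=t['img'][170:240,340:440]
o=np.zeros((590,700,3),np.uint8);o[:300,:600]=a;o[300:,:350]=cv2.resize(q,(350,290));o[300:,350:]=cv2.resize(tt,(350,290));cv2.imwrite('pics/w7.png',o)
E
```

```text
time_s: 15.75
tool_pos: [0.4884, -0.1755, 0.1819]
tool_rot: [3.141, 0.001, 0.0]
force: [-0.2, -0.4, -1.6]
width: 0.0165
finger_force: 40.0
[ 0.4884 -0.1755  0.1819] [-0.22 -0.44 -1.64]
365 205
(100, 120, 3)
```

View pics/w7.png

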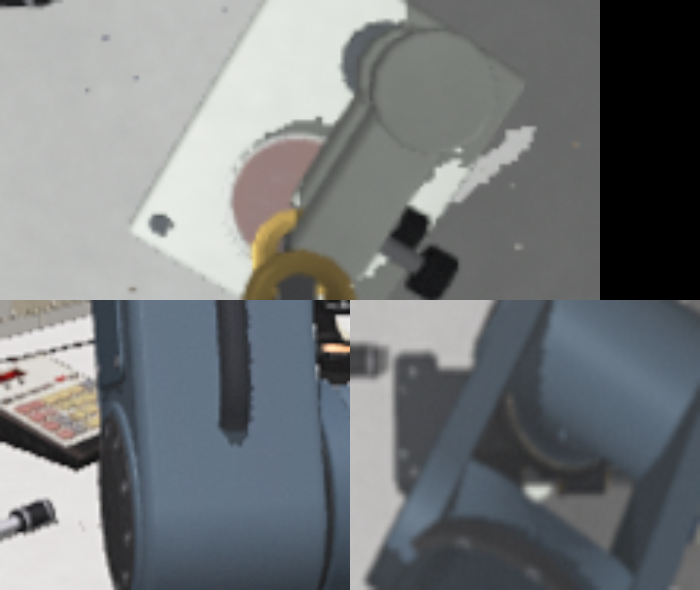

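The wrist view shows the shaft in the upper guide, entering at about crop (300,290), and the dish undisturbed at (280,190). The fixed cameras are blocked by the arm. Forces stayed near zero, so the plunger has not slipped, and the tip is at about 0.052 m. I'm handing it in.

```bash
python3 -c "
from station import env;print(env.finish_job())"
```

```text
the job is handed in; nothing more can be done
None
```

I handed the job in with the plunger held still through both guides, its tip about 52 mm above the desk, half-way between lower guide and dish (worked out from the arm's position, not seen), the dish undisturbed, and only the taller lookalike plunger down, which toppled on its own early on while the arm was 0.3 m away.

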